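# Close the extraction filter box and lock its quarter-turn stud

## Task

The filter box of the dust extraction stands open and its sheet-steel cover lies beside it. Set the cover on the box with its rear edge slid fully home under the lip at the back, then press the cover's wing-headed stud down and turn it a quarter turn clockwise until its cam catches and holds by itself. Be gentle: it needs a firm thumb's press, not the arm's weight (keep the load on the box under about 25 N), and leave the other things on the bench where they are.

Things in the scene. Friction and masses are not known exactly. Their poses are not given: they have to be found in the camera images.
- filter_box: grey sheet-steel box screwed to the bench, 210 (x) x 150 (y) x 90 mm, open at the top, with a black rubber rim and a pleated filter inside. Origin: middle of its underside; z up; +x points from the front wall to the back wall, which carries two hose spigots
- box_rim (a point): middle of the box's opening at rim height, 90 mm above the origin of filter_box; axes as filter_box. When the cover is home, the cover's origin lies here with equal axes
- lip_edge (a point): middle of the mouth of the lip along the box's back wall, x = +80 mm from box_rim, 10 mm above the rim; axes as filter_box. The lip is 130 mm wide (y); from its upturned mouth it runs back to the wall at +105 mm, overhanging the rim with its underside 5 mm above it from x = +88 mm on; its highest point is 12 mm above the rim
- slot (a point): point at rim height above the middle of the stud's receptacle inside the box, x = -60 mm from box_rim; axes as filter_box. The receptacle is a closed cup under a 3.5 mm plate with a slot 28 x 9 mm along y and, in the plate's underside, a 2 mm deep catch groove along x. Its depth is set box by box: plate top 8.8 to 16.8 mm below the rim, not measured; cup floor 9.3 mm below the plate's top
- cover: loose grey tray-like sheet-steel cover, 0.25 to 0.5 kg, lying right way up beside the box on its skirts. Plate 208 (x) x 158 (y) x 3 mm. Origin: on the plate's underside, 16.7 mm above the bench as it lies, 107 mm behind the front edge, mid-width; z up, +x towards the rear edge (at x = +101 mm), the only edge without a skirt
- cover_skirt (a point): middle of the inner face of the cover's front skirt, x = -105 mm from the cover's origin; axes as cover. Skirts at front and sides hang 16 mm, flare out at the foot and fit outside the box with 1.5 mm to spare per side. Set the cover on the rim about 24 mm short (-x) of home, then slide it to +x, rear edge under the lip, until this skirt meets the box's front wall: home
- cover_handle (a point): middle of the grip bar of the cover's bow handle, at x = +10, y = 0, z = +43 mm in the cover's frame; axes as cover. Bar of 10 x 10 mm section along y, 60 mm free between its posts, with 35 mm free under it above the plate
- wing_top (a point): middle of the top of the stud's wing head, on the stud's axis: x = -60, y = 0, z = +52 mm in the cover's frame while the stud is up. It sinks and turns with the stud. The wing is a flat upright bar 36 mm long (along this frame's y), 9 mm thick (x) and 26 mm tall; z is up. A cross-bar 22 x 4 x 4 mm sits parallel to it on the shank under the plate
- stud (a joint): how far the stud is pressed down, m: 0 up. A spring pushes it up with 2 N at 0 and 0.35 N more per mm. Over the slot the cross-bar is through at 9.3 to 17.3 mm, and the shank's tip meets the cup's hard floor 0.8 mm further down. Caught and let go, the stud stays 2 mm above where the bar came through (7 to 15.5 mm); not caught, it springs back up when turned to 0
- stud_turn (a joint): turn of the stud in the cover, rad, growing clockwise seen from above, stops at -0.15 and 1.68. At 0 the wing lies along the cover's y and the cross-bar fits the slot (within about 0.15); at 1.57 the wing lies along x and the bar lies at the catch groove. Starts between 0 and 0.6; friction of 0.015 N m keeps it where it is left
- screwdriver_pz: orange-handled screwdriver lying on the bench, 212 mm long; bystander
- tape_measure: yellow tape measure, 38 x 87 x 73 mm; bystander
- offcut_1: small dark wood offcut, 62 x 110 x 18 mm; bystander

How it is judged:
By the outcome, as a careful person would: the job done as asked, in the order asked, and still so for the second after the job is handed in, with the robot touching nothing.
It also fails if it takes over 61 s, if anything falls off the work surface, if the arm or the gripper's body presses on something with over 40 N, if the wrist force passes 120 N, or if a joint passes its speed limit or range.

## Robot

A 6-joint arm with a two-finger parallel gripper is mounted at the origin on a cart in front of the work surface, level with it; the furniture and walls round the work are solid. World frame = base frame: x ahead of the robot, y to its left, z up, the work surface at z = 0. Lengths are in m, angles in rad, forces in N, time in s.
With the tool pointing down it reaches from about 0.325 to 0.875 m from the base axis. Payload 4.4 kg.
Tool frame: the origin (TCP) lies midway between the tips of the shut fingers; the grasp point (between the pads) lies 19 mm behind it; z points along the fingers, y is the line along which they close (so a half turn about z gives the same grasp; the last joint's range is limited). The gripper opens to 85 mm and grips with 20 to 120 N. Pads are 22 mm wide; open, the fingers measure 114 mm over their backs; the gripper's body (76 mm by 85 mm) begins 54 mm behind the grasp point. The pads swing forward as they close: fully open they stand 13 mm farther back than shut.
Start: joints at [0.988, 0.207, 1.542, -0, 1.393, -0.15], TCP at [0.241, 0.522, 0.231] pointing down, gripper open.
Joint ranges: [-2.73, 2.73], [-0.86, 2.22], [0.23, 2.46], [-1.11, 4.25], [0.08, 2.63], [-2.82, 2.82]. Speed limits (rad/s): [2.79, 2.79, 3.14, 3.14, 3.14, 3.14].

## Interface

Orientations are given as a unit quaternion [x, y, z, w].
In Python, from bench import robot, grip, kinematics, status, vision, workorder, spotter gives the robot as it stands. Calls block until the motion is done:
- robot.move_pose(position, orientation): joint-space move of the TCP to a pose.
- robot.move_straight(position, orientation=None, feed=0.15, stop_force=None): straight line of the TCP; orientation=None keeps the orientation; feed is the mean speed in m/s. With stop_force (N) it stops when the force on the tool has changed by that much, and returns True; else False.
- robot.move_joints(angles): joint-space move.
- grip(opening, f_grip=None): opening from 0.0 (shut) to 1.0 (fully open); f_grip is the grip in N (None keeps the last); returns when the fingers have stopped.
- robot.dwell(seconds).
- kinematics.ik(position, orientation): joint angles nearest the present ones, or None.
- status.observe(): the state.
- vision.get_image(name): name is "side" or "top" or "wrist"; returns a dict with "img" (480x640x3 uint8, red, green, blue), "intrinsics" (3x3 intrinsics, pixels), "xyz" and "rotation" of the camera in the world; the wrist camera has in their place "tool_from_camera" (4x4, takes a point from camera to tool coordinates, whose origin is the TCP and whose axes are the flange's). Camera axes: x right, y down, z forward; pixel columns grow to the right and rows downward; lengths in m; the calibration is good to about 2 mm. A picture is of the moment at which its call begins: read the wrist's pose just before it. There is no depth.
A pose or a line that the arm cannot do raises robot.Unreachable and nothing moves.
- workorder.job_done(): hands the job in; it is judged then, once.
Trained networks look in a picture, given as the dict that the camera call returned (one of the last four; its "shot" number tells which), for a name from the list of things; names that differ only in an ending like _2 or _b are one class to them, and where a whole thing is asked for, a point or a joint stands for the part that bears it (a point fixed in the world has none). Each returns a list of dicts, best first, with "confidence" (0 to 1); they miss things now and then, are a little off and sometimes report something else, mostly with a low value. They report only what shows in the picture. A call takes as long as a camera call.
- spotter.search_frame(picture, name): "extent" ([left, top, width, height] as shares, 0 to 1, of the picture: columns of its width, rows of its height, round what is visible of it).
The state is a dict: "time": time; "joints": joint angles; "dq": joint speeds; "joint_torque": joint torques, N m; "tcp_pos": TCP position; "orientation": TCP orientation; "ft_force": force on the tool from outside, world axes, zero at the start; "wrist_torque": the same for the moment, N m; "width": opening from 0.0 (shut) to 1.0 (fully open); "gripper_force": force on a finger pad.
Only numpy, scipy, OpenCV 4.12 (cv2) and the standard library are available. Lean on these libraries where they do the work, as an engineer would, in place of code of your own. Each camera call takes 0.05 s, during which the arm holds its last target. There are 200 camera calls.

## Working session

There is one attempt and no reset: what is moved stays moved. The work goes in short steps, each a Python script; the robot and the scene stay as the last script left them, time stands still between calls to the robot, and variables do not carry over. Pictures are saved under pics/ and viewed, at most 11 in all, crops included, and the job is handed in when it is done.

```bash
ls; mkdir -p pics
python3 - <<'E'
from bench import robot, grip, kinematics, status, vision, workorder, spotter
import cv2, numpy as np
s=status.observe(); print(s['time'],s['tcp_pos'],s['orientation'])
for n in ['top','side']:
    p=vision.get_image(n); cv2.imwrite(f'pics/{n}0.png',p['img'][:,:,::-1])
    print(n,p['intrinsics'],p['xyz'],p['rotation'])
    for t in ['filter_box','cover','cover_handle','wing_top']:
        print(t,[(np.round(np.array(d['extent'])*[640,480,640,480],1),round(d['confidence'],2)) for d in spotter.search_frame(p,t)[:2]])
E
```

```text
pics
0.0 [0.24075281 0.52132918 0.23008172] [ 2.14736229e-01  9.76671354e-01 -1.10638971e-03 -4.40013013e-04]
top [[436.91266308   0.         328.12486722]
 [  0.         436.91266308 242.97258947]
 [  0.           0.           1.        ]] [0.46044065 0.12089671 1.05474778] [ 0.71160406 -0.70079525  0.02873083 -0.04099042]
filter_box [(array([181.9, 162.7,  96.9, 116. ]), 0.59), (array([307.1, 201.2,  10.7,  82. ]), 0.19)]
cover [(array([184. , 164.5,  89.6, 119.8]), 0.52)]
cover_handle [(array([339.1, 189.4,  88.1, 100.9]), 0.85)]
wing_top [(array([385.6, 259.8,  13.1,   6.3]), 0.65)]
side [[523.0137594    0.         321.11924821]
 [  0.         523.0137594  235.79253068]
 [  0.           0.           1.        ]] [ 0.23546722 -1.15262518  0.86325564] [ 0.86272429 -0.09423024  0.06844336 -0.49208024]
filter_box [(array([280.1, 186.4,  81.6,  49.3]), 0.95)]
cover [(array([293. , 252.1,  90.9,  54. ]), 0.6)]
cover_handle [(array([292.7, 252.9,  91.2,  48.1]), 0.75), (array([281.7, 186.5,  80.7,  46.5]), 0.53)]
wing_top []
```

View pics/top0.png

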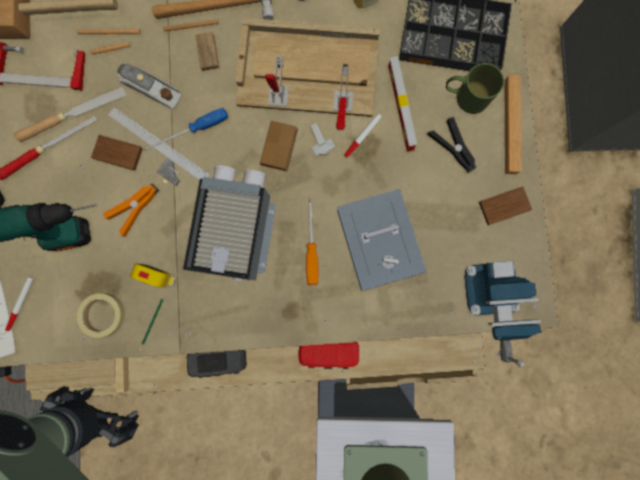

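View pics/side0.png

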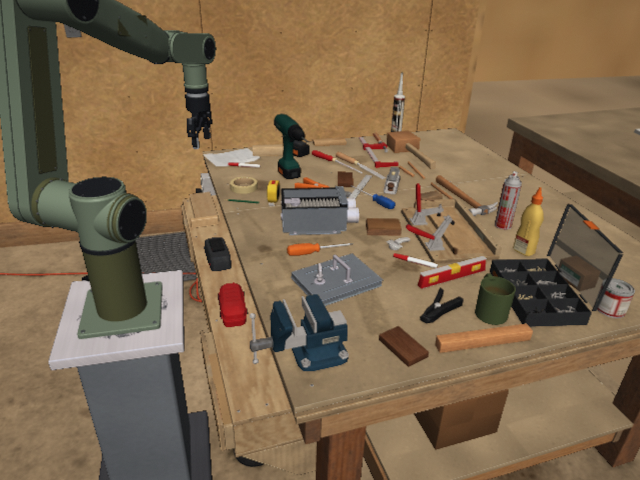

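The top view shows the box rim at about (187..272, 180..278) and the cover at (338,208), (400,190), (425,272) and (362,288). The handle is near (380,233) and the wing near (390,262). The side view confirms the cover is right way up. Next I'll measure on an enlarged crop.

```bash
cat > h.py <<'E'
from bench import robot, grip, kinematics, status, vision, workorder, spotter
import cv2, numpy as np
from scipy.spatial.transform import Rotation as R
def cam(p, tcp=None, q=None):
    if 'tool_from_camera' in p:
        T=np.eye(4); T[:3,:3]=R.from_quat(q).as_matrix(); T[:3,3]=tcp
        return T@np.array(p['tool_from_camera'])
    T=np.eye(4); r=np.array(p['rotation']); T[:3,:3]=R.from_quat(r).as_matrix() if r.size==4 else r; T[:3,3]=p['xyz']; return T
def px2w(K,T,uv,z):
    d=T[:3,:3]@np.linalg.solve(K,[uv[0],uv[1],1.]); return T[:3,3]+d*(z-T[2,3])/d[2]
def w2px(K,T,P):
    c=K@(T[:3,:3].T@(np.asarray(P)-T[:3,3])); return c[:2]/c[2]
def down(yaw):  # tool z down, tool y axis at world angle yaw
    y=np.array([np.cos(yaw),np.sin(yaw),0]); z=np.array([0,0,-1.]); return R.from_matrix(np.c_[np.cross(y,z),y,z]).as_quat()
E
python3 - <<'E'
from h import *
p=vision.get_image('top'); K=np.array(p['intrinsics']);T=cam(p)
np.savez('top.npz',K=K,T=T)
cv2.imwrite('pics/top1.png',cv2.resize(p['img'][155:305,170:440,::-1],None,fx=2.95,fy=2.95,interpolation=cv2.INTER_CUBIC))
for uv in [(338,208),(400,190),(425,272),(362,288)]: print(px2w(K,T,uv,.0197))
for uv in [(361,238),(398,229)]: print('h',px2w(K,T,uv,.065))
print('wing',px2w(K,T,(390,262),.0687))
p=vision.get_image('wrist');print(p['tool_from_camera'],p['intrinsics'])
E
```

```text
[0.64738638 0.11736075 0.0197    ]
[ 0.69315598 -0.0309825   0.0197    ]
[ 0.49731287 -0.08973046  0.0197    ]
[0.45740319 0.05823608 0.0197    ]
h [0.57072217 0.06421294 0.065     ]
h [ 0.59254954 -0.01978674  0.065     ]
wing [ 0.51684134 -0.00131201  0.0687    ]
[[ 3.49886037e-04 -9.51703252e-01 -3.07019214e-01  7.74673379e-02]
 [ 9.99999698e-01  1.19983237e-04  7.67696236e-04 -8.11771649e-04]
 [-6.93781845e-04 -3.07019390e-01  9.51703007e-01 -1.41637015e-01]
 [ 0.00000000e+00  0.00000000e+00  0.00000000e+00  1.00000000e+00]] [[401.77118084   0.         313.82507446]
 [  0.         401.77118084 236.88471147]
 [  0.           0.           1.        ]]
```

View pics/top1.png

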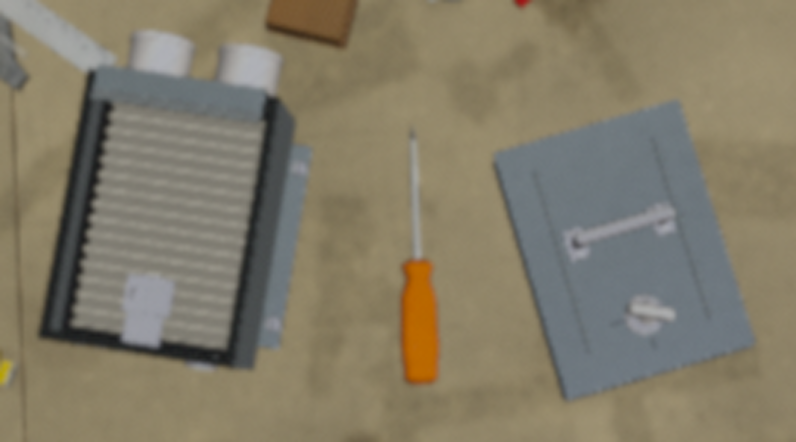

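The crop shows the box's rim front corners at (40,337) and (252,366). The wing is turned roughly 0.5 rad clockwise. I'll look at the box and cover closely with the wrist camera, aligned the same way for both.

Run:
```python
from h import *
d=np.load('top.npz');K,T=d['K'],d['T']
w=lambda u,v,z: px2w(K,T,(170+u/2.95,155+v/2.95),z)
FL,FR,RL,RR=w(40,337,.09),w(252,366,.09),w(92,70,.1),w(275,95,.1)
for a in (FL,FR,RL,RR): print(a)
x=(RL+RR-FL-FR)[:2]; c=(FL+FR+RL+RR)[:2]/4; yaw=np.arctan2(x[1],x[0]); print('box',c,yaw,np.linalg.norm(x)/2,np.linalg.norm((FL-FR)[:2]))
np.savez('box0.npz',c=c,yaw=yaw)
# choose tool yaw branch by joint 6 with all needed yaws
for s in (0,np.pi):
  for nm,pos,y in (('box',[*c,.3],yaw),('box-90',[*(c-.06*x/np.linalg.norm(x)),.13],yaw-np.pi/2),('cover',[.58,.02,.25],.275)):
    j=kinematics.ik(pos,down(y+s)); print(s,nm,None if j is None else np.round(j,2))
```

```text
[0.49260987 0.45816235 0.09      ]
[0.47341759 0.29760181 0.09      ]
[0.69525932 0.42487838 0.1       ]
[0.67766385 0.28498819 0.1       ]
box [0.58473766 0.36640768] -0.11232461739057786 0.20473806812117257 0.16170353259135214
0 box [ 0.43  0.41  1.13 -0.    1.59  0.55]
0 box-90 [ 0.48  0.44  1.45 -0.    1.25  2.17]
0 cover [-0.11  0.2   1.51 -0.    1.43 -0.39]
3.141592653589793 box [ 0.43  0.41  1.13 -0.    1.59 -2.59]
3.141592653589793 box-90 [ 0.48  0.44  1.45 -0.    1.25 -0.97]
3.141592653589793 cover [-0.11  0.2   1.51 -0.    1.43  2.75]
```

Run:
```python
from h import *
b=np.load('box0.npz')
def shot(n,pos,y):
    robot.move_pose(pos,down(y)); robot.dwell(.15); s=status.observe(); p=vision.get_image('wrist')
    T=cam(p,s['tcp_pos'],s['orientation']); np.savez(n+'.npz',K=p['intrinsics'],T=T); cv2.imwrite(f'pics/{n}_raw.png',p['img'][:,:,::-1]); print(n,s['time'],s['tcp_pos'])
shot('box',[*b['c'],.29],float(b['yaw']))
shot('cover',[.574,.015,.22],.275)
```

```text
box 2.175 [0.58351724 0.36762476 0.28994524]
cover 3.7167 [0.57446812 0.01607352 0.220353  ]
```

View pics/box_raw.png

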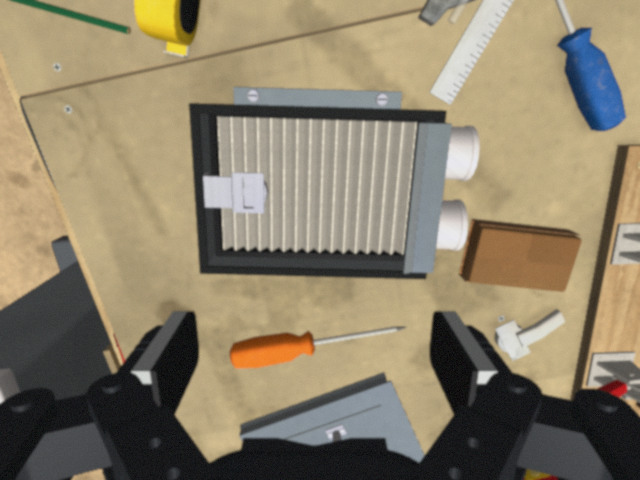

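View pics/cover_raw.png

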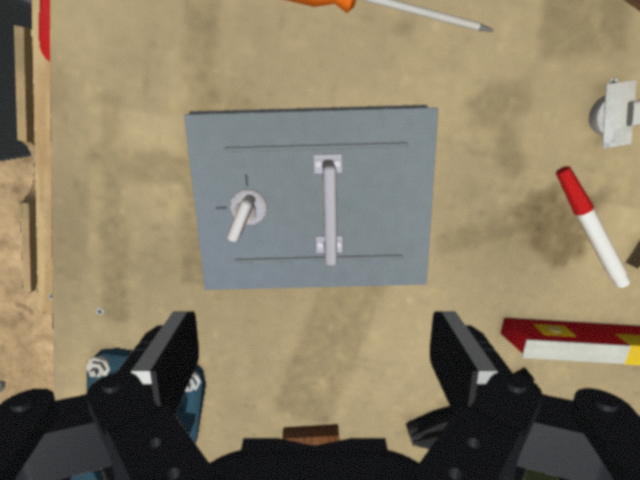

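The box view shows the rim corners near (190,104), (446,111), (427,278) and (200,272). In the cover view they're near (187,113), (438,108), (428,284) and (205,290), with the bar at x≈330 and the wing turned about 0.5 rad. I'll refine these edges to subpixel.

```bash
cat > fit.py <<'E'
from h import *
from scipy.ndimage import map_coordinates, gaussian_filter
def edges(n,C,z,bright_out):
    g=gaussian_filter(cv2.cvtColor(cv2.imread(f'pics/{n}_raw.png'),cv2.COLOR_BGR2GRAY).astype(float),.8)
    d=np.load(n+'.npz');K,T=d['K'],d['T']; C=np.array(C,float); L=[]
    for i in range(4):
        a,b=C[i],C[(i+1)%4]; t=(b-a)/np.linalg.norm(b-a); nrm=np.array([t[1],-t[0]])
        if nrm@((a+b)/2-C.mean(0))<0: nrm=-nrm
        o=np.arange(-7,7.01,.25); P=[]
        for f in np.linspace(.06,.94,60):
            c=a+f*(b-a); q=c+o[:,None]*nrm; pr=map_coordinates(g,[q[:,1],q[:,0]],order=1); gr=np.gradient(pr)
            if bright_out==0: gr=np.abs(gr)
            k=np.argmax(gr)
            if 0<k<len(o)-1: P.append(q[k])
        P=np.array(P)
        for _ in range(4):
            vx,vy,x0,y0=cv2.fitLine(P.astype(np.float32),cv2.DIST_HUBER,0,.01,.01).ravel(); r=(P-[x0,y0])@[-vy,vx]; P=P[np.abs(r)<max(.5,1.5*np.median(abs(r)))]
        L.append(np.cross([x0,y0,1],[x0+vx,y0+vy,1])); print(n,i,len(P),round(r.std(),2))
    Q=[np.cross(L[i-1],L[i]) for i in range(4)]; Q=np.array([q[:2]/q[2] for q in Q]); print(np.round(Q,1))
    W=np.array([px2w(K,T,q,z)[:2] for q in Q]); # F+y,R+y,R-y,F-y
    lens=[np.linalg.norm(W[1]-W[0]),np.linalg.norm(W[2]-W[3]),np.linalg.norm(W[0]-W[3]),np.linalg.norm(W[1]-W[2])]
    x=W[1]+W[2]-W[0]-W[3]; y=W[0]+W[1]-W[2]-W[3]
    print(n,'c',W.mean(0),'yawx',np.arctan2(x[1],x[0]),'yawy',np.arctan2(-y[0],y[1]),'len',np.round(lens,4))
    return W,K,T
E
python3 - <<'E'
from fit import *
edges('box',[(190,104),(446,111),(427,278),(200,272)],.09,1)
W,K,T=edges('cover',[(187,113),(438,108),(428,284),(205,290)],.0197,0)
for uv in [(329,166),(331,263)]: print('bar end',px2w(K,T,uv,.0647))
a,b=px2w(K,T,(250,200),.0687),px2w(K,T,(233,241),.0687); print('wing',a,b,np.arctan2(*(a-b)[1::-1]))
E
```

```text
box 0 47 0.21
box 1 29 0.22
box 2 56 0.24
box 3 59 0.24
[[188.6 102.9]
 [452.8 110.2]
 [432.1 279.1]
 [199.8 272.8]]
box c [0.58895954 0.37114581] yawx -0.13744830130941094 yawy -0.1337635423138552 len [0.2137 0.2141 0.1482 0.1489]
cover 0 54 0.25
cover 1 48 0.23
cover 2 35 0.17
cover 3 38 0.24
[[182.6 111. ]
 [438.7 103.9]
 [426.3 283.9]
 [203.8 290.1]]
cover c [0.57498787 0.01376702] yawx 0.30489499550832894 yawy 0.300385802509783 len [0.2077 0.2076 0.1596 0.1591]
bar end [0.57595389 0.05424368 0.0647    ]
bar end [ 0.59926828 -0.01872053  0.0647    ]
wing [0.52622356 0.01453228 0.0687    ] [ 0.52094249 -0.02040953  0.0687    ] 1.4207927863083654
```

```bash
python3 - <<'E' | grep -v '^ *\[\|^box [0-9]'
from fit import *
W,K,T=edges('box',[(190,104),(446,111),(427,278),(200,272)],.09,1)
e0=W[1]-W[0]; e2=W[2]-W[3]; f=W[0]-W[3]
ys=[np.arctan2(e0[1],e0[0]),np.arctan2(e2[1],e2[0]),np.arctan2(-f[0],f[1])]; print('yaws',ys)
yaw=np.mean(ys[:2]); x=np.array([np.cos(yaw),np.sin(yaw)]); c=(W[0]+W[3])/2+.105*x; print('rim',c,yaw)
np.savez('rim.npz',c=c,yaw=yaw)
q=down(.303); grip(.5,60)
robot.move_pose([.5875,.0177,.10],q)
print(robot.move_straight([.5875,.0177,.0407],feed=.08,stop_force=8))
grip(0,60); s=status.observe(); print('w',s['width'],s['gripper_force'],s['tcp_pos'],s['ft_force'])
robot.move_straight([.5875,.0177,.20],feed=.15); s=status.observe(); print(s['time'],s['width'],s['ft_force'],s['wrist_torque'],s['tcp_pos'])
p=vision.get_image('wrist'); cv2.imwrite('pics/held.png',p['img'][:,:,::-1]); np.savez('held.npz',K=p['intrinsics'],T=cam(p,s['tcp_pos'],s['orientation']))
E
```

```text
box c [0.58895954 0.37114581] yawx -0.13744830130941094 yawy -0.1337635423138552 len [0.2137 0.2141 0.1482 0.1489]
yaws [np.float64(-0.1357224664681599), np.float64(-0.13917071209856904), np.float64(-0.13518795501697597)]
rim [0.5870106  0.37141557] -0.13744658928336448
False
w 0.10332098393755355 58.92370641231537 [0.58819636 0.01764164 0.04153536] [0.28756046 1.17767434 2.7902448 ]
7.3 0.09852030656594586 [ 0.3113086  -0.25966759 -4.86044053] [ 0.03098784 -0.09537217 -0.02039168] [0.58634711 0.01782211 0.19830638]
```

View pics/held.png

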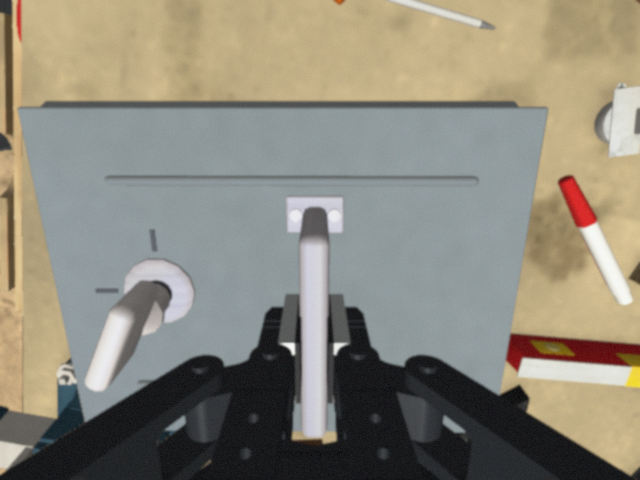

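The held cover hangs square, with its +y plate edge running from (20,107) to (547,107). I'll compute the in-hand offset from that edge.

Run:
```python
from fit import *
d=np.load('held.npz');K,T=d['K'],d['T']
tcp=np.array([.58634711,.01782211,.19830638]); z=tcp[2]-.021
y=.303; ex=np.array([np.cos(y),np.sin(y)]); ey=np.array([-ex[1],ex[0]])
for uv in [(20,107),(547,107),(35,180),(516,290)]:
    p=px2w(K,T,uv,z)[:2]-tcp[:2]; print(p@ex,p@ey)
d=np.load('cover.npz')
for uv in [(187,112.5),(438,107.5),(204,290),(426.5,284)]: print(px2w(d['K'],d['T'],uv,.0197)[:2]-[.5875,.0177]@np.eye(2), (px2w(d['K'],d['T'],uv,.0197)[:2]-[.5875,.0177])@np.c_[ex,ey])
g=cv2.cvtColor(cv2.imread('pics/held.png'),cv2.COLOR_BGR2GRAY)
for c in (100,450): print(g[96:114,c])
g=cv2.cvtColor(cv2.imread('pics/cover_raw.png'),cv2.COLOR_BGR2GRAY)
for c in (220,400): print(g[98:120,c])
```

```text
-0.1130862428166944 0.07741086232568456
0.09008250265131515 0.07746693199994109
-0.11327912945440763 0.04911355000456172
0.09002463008309307 0.00021023832828317643
[-0.13156627  0.04099316] [-0.11334111  0.07838313]
[0.06351585 0.10047624] [0.09060302 0.07694694]
[-0.08770897 -0.11122042] [-0.11689994 -0.07998282]
[ 0.1102148  -0.04879048] [ 0.09063569 -0.07945429]
[170 173 174 167 149 117  91  87  81  84  89 105 127 142 146 147 146 148]
[180 183 184 177 157 124  93  84  82  81  89 104 125 144 151 149 152 153]
[145 145 143 146 143 150 150 150 155 154 150 138 120  93  82  96 116 128
 132 134 133 134]
[162 162 165 164 165 164 154 126  91  78  98 119 132 134 136 137 133 134
 133 136 135 137]
```

```bash
cat >> h.py <<'E'
def st(tag=''):
    s=status.observe(); print(tag,'t%.2f'%s['time'],np.round(s['tcp_pos'],4),'F',np.round(s['ft_force'],1),'M',np.round(s['wrist_torque'],2),'w%.3f'%s['width']); return s
def boxf():
    b=np.load('rim.npz'); y=float(b['yaw']); return b['c'],np.array([np.cos(y),np.sin(y)]),np.array([-np.sin(y),np.cos(y)]),y
E
python3 - <<'E'
from h import *
c,ex,ey,y=boxf(); q=down(y)
t=c-.024*ex+.0085*ex+.0012*ey
robot.move_pose([*t,.20],q); robot.dwell(.3); s=st('above')
print('err',s['tcp_pos'][:2]-t, R.from_quat(s['orientation']).as_matrix()[:2,1], ex)
e=t-s['tcp_pos'][:2]
robot.move_straight([*(t+e),.135],feed=.1); st('mid')
p=vision.get_image('wrist'); cv2.imwrite('pics/pre.png',p['img'][:,:,::-1])
hit=robot.move_straight([*(t+e),.111],feed=.03,stop_force=5); print(hit); st('down')
p=vision.get_image('wrist'); cv2.imwrite('pics/set.png',p['img'][:,:,::-1])
E
```

```text
above t8.99 [0.5723 0.3738 0.2002] F [-0.1  0.  -4. ] M [-0.04 -0.13  0.02] w0.098
err [ 0.00051601 -0.00094212] [ 0.99037793 -0.13838899] [ 0.99056908 -0.13701423]
mid t9.79 [0.5718 0.3759 0.1356] F [ 0.9  0.6 -4.2] M [ 0.02 -0.1   0.03] w0.102
True
down t10.48 [0.5711 0.3755 0.115 ] F [-0.4 -0.   4.9] M [-0.02  0.1   0.04] w0.105
```

View pics/set.png

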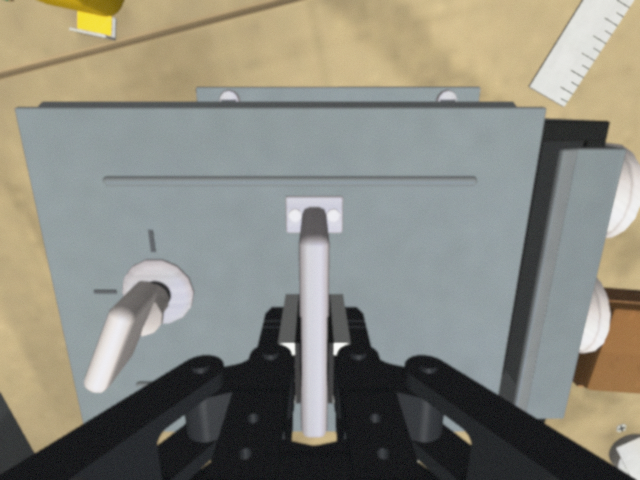

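The cover sits on the rim, since TCP z 0.115 is the expected height. Its rear edge is short of the lip, so I'll slide it home.

Run:
```python
from h import *
c,ex,ey,y=boxf(); s=st('a'); p0=s['tcp_pos']
hit=robot.move_straight([*(p0[:2]+.034*ex),.1155],feed=.03,stop_force=10); s=st('slid'); d=s['tcp_pos'][:2]-p0[:2]; print(hit,d@ex,d@ey, (s['tcp_pos'][:2]-c)@np.c_[ex,ey])
p=vision.get_image('wrist'); cv2.imwrite('pics/slid.png',p['img'][:,:,::-1])
```

```text
a t10.53 [0.5711 0.3755 0.1151] F [-0.4  0.2  5.8] M [0.03 0.03 0.02] w0.101
slid t10.91 [0.571  0.3755 0.115 ] F [-0.9 -0.2  3.2] M [-0.03  0.08 -0.04] w0.105
True -0.00011689717992219273 -3.689005245971503e-05 [-0.01641586  0.00186785]
```

View pics/slid.png

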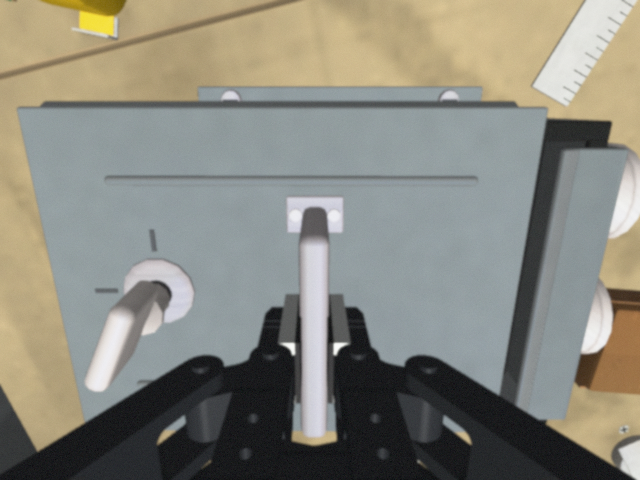

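It hasn't moved: the stop triggered early on the start-up load change. I'll retry.

Run:
```python
from h import *
c,ex,ey,y=boxf(); s=st('a'); p0=s['tcp_pos']
for k in range(8):
    p=status.observe()['tcp_pos']; go=min(.006,.034-(p-p0)[:2]@ex)
    hit=robot.move_straight([*(p[:2]+go*ex),.1155],feed=.03,stop_force=12); s=st(''); d=s['tcp_pos'][:2]-p0[:2]; print(hit,d@ex,d@ey,s['ft_force'][:2]@ex)
    if d@ex>.02 and s['ft_force'][:2]@ex<-8 or abs(s['ft_force']).max()>18: break
```

```text
a t10.96 [0.571  0.3755 0.1151] F [-1.   0.6  3.9] M [0.02 0.01 0.05] w0.098
 t11.35 [0.5764 0.3748 0.1151] F [-2.8  0.3  1.4] M [0.21 0.31 0.04] w0.104
False 0.005429265615659335 2.0158172333330595e-05 -2.8020703061429555
 t11.68 [0.5823 0.3739 0.1151] F [-1.8  0.7  0.1] M [ 0.12  0.24 -0.04] w0.100
False 0.011366661689538609 -4.707099128033643e-05 -1.885374596225878
 t12.03 [0.5888 0.3727 0.1151] F [ 0.4  0.2 -1.8] M [ 0.14 -0.13 -0.01] w0.108
False 0.018059248720512955 -0.0002943090691699961 0.3330332017511285
 t12.41 [0.5949 0.3717 0.1151] F [-1.8 -0.7 -2.8] M [0.05 0.12 0.04] w0.103
False 0.024180498878068238 -0.0005425046925911742 -1.7143298703507897
 t12.62 [0.5948 0.3717 0.1151] F [-1.   0.2  4.5] M [ 0.01  0.04 -0.02] w0.106
True 0.024062680065758374 -0.0005613775402674788 -1.0009131170936414
 t12.88 [0.5946 0.3716 0.1151] F [-1.4 -0.1  3.9] M [ 0.01 -0.04 -0.02] w0.101
True 0.023881573174872824 -0.0006489326766852634 -1.4153430600204386
 t13.11 [0.5944 0.3716 0.1151] F [-1.7  0.1  4.1] M [ 0.07 -0.11 -0.04] w0.108
True 0.023734446032130922 -0.0006599982822952759 -1.6494419360084835
 t13.33 [0.5942 0.3716 0.1151] F [-2.4 -1.2  3.8] M [ 0.03 -0.14  0.  ] w0.099
True 0.023557118325091702 -0.0007133217365225576 -2.2557940134431314
```

Run:
```python
from h import *
c,ex,ey,y=boxf(); p=status.observe()['tcp_pos']
for g in (.0006,.0012,.0018,.0024):
    robot.move_straight([*(p[:2]+g*ex),p[2]],feed=.02); s=st(g); f=s['ft_force'][:2]@ex; print(f,(s['tcp_pos'][:2]-c)@ex)
    if f<-8: break
for n in ('wrist','side'):
    p=vision.get_image(n); cv2.imwrite(f'pics/home_{n}.png',p['img'][:,:,::-1])
a=cv2.imread('pics/home_wrist.png'); b=cv2.imread('pics/home_side.png')[170:250,255:375]
cv2.imwrite('pics/home.png',np.hstack([cv2.resize(a,(400,300)),cv2.resize(b,(400,300),interpolation=cv2.INTER_CUBIC)]))
```

```text
0.0006 t13.58 [0.5943 0.3716 0.1151] F [-4.3  0.5  5.1] M [ 0.1   0.27 -0.05] w0.099
-4.349626057467168 0.007160349899852036
0.0012 t13.83 [0.5942 0.3716 0.1151] F [-6.3 -0.1  5. ] M [ 0.03  0.52 -0.05] w0.103
-6.204982981843912 0.007123121982154373
0.0018 t14.08 [0.5942 0.3716 0.1151] F [-7.8 -0.8  6.7] M [-0.    0.76 -0.02] w0.101
-7.656817453660767 0.007099412508992663
0.0024 t14.33 [0.5942 0.3716 0.1151] F [-9.3  0.5  7.7] M [-0.01  0.92 -0.03] w0.103
-9.25107332012845 0.007105592955682557
```

View pics/home.png

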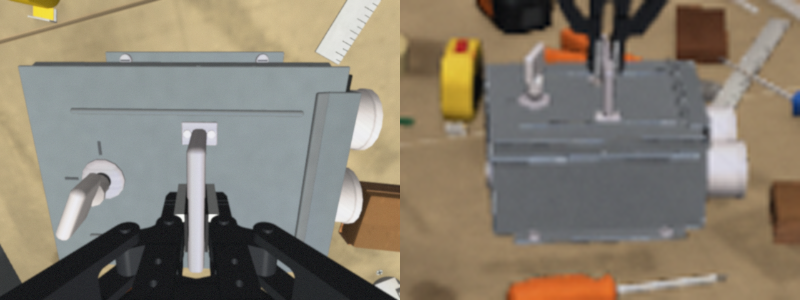

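It's hard against the stop with the rear edge under the lip: the force rises and the position doesn't change. Next I'll release the handle and take the wing.

Run:
```python
from h import *
c,ex,ey,y=boxf(); s=st('a'); p=s['tcp_pos']; m=R.from_quat(s['orientation']).as_matrix()[:2,1]; y=np.arctan2(m[1],m[0]); ex=m/np.linalg.norm(m); ey=np.array([-ex[1],ex[0]])
w=p[:2]-.070*ex-.0012*ey; np.savez('wing.npz',w=w,yaw=y); print(w,y)
grip(.45); st('open')
robot.move_straight([*p[:2],.20],feed=.2); q=down(y-.45)
robot.move_pose([*w,.175],q); robot.dwell(.2); s=st('above'); e=w-s['tcp_pos'][:2]; print(e)
pic=vision.get_image('wrist'); cv2.imwrite('pics/ab.png',pic['img'][:,:,::-1])
print(robot.move_straight([*(w+e),.118],feed=.06,stop_force=6)); st('at wing')
grip(0,40); st('gripped')
robot.move_straight([*(w+e),.118],down(y),feed=.02); st('turned 0')
pic=vision.get_image('wrist'); cv2.imwrite('pics/t0.png',pic['img'][:,:,::-1])
cv2.imwrite('pics/wg.png',np.hstack([cv2.resize(cv2.imread(f'pics/{n}.png'),(400,300)) for n in ('ab','t0')]))
```

```text
a t14.43 [0.5942 0.3715 0.1151] F [-9.6 -0.8  7.2] M [ 0.02  0.99 -0.01] w0.101
[0.52469009 0.37976853] -0.13480744898615973
open t14.82 [0.5969 0.3709 0.1146] F [-0.3 -0.4  0.4] M [ 0.01 -0.02  0.05] w0.448
above t16.16 [0.5262 0.3796 0.1752] F [0.6 0.  0.3] M [-0.02 -0.03  0.06] w0.447
[-0.00146155  0.00013464]
False
at wing t17.31 [0.5236 0.3802 0.1186] F [-0.2  0.6 -0.4] M [ 0.07 -0.01  0.03] w0.448
gripped t17.68 [0.5237 0.38   0.1187] F [ 0.1 -0.5  1. ] M [-0.06 -0.04  0.09] w0.094
turned 0 t18.27 [0.5245 0.3797 0.1187] F [ 4.5 -1.5  1. ] M [-0.26 -0.57 -0.01] w0.088
```

View pics/wg.png

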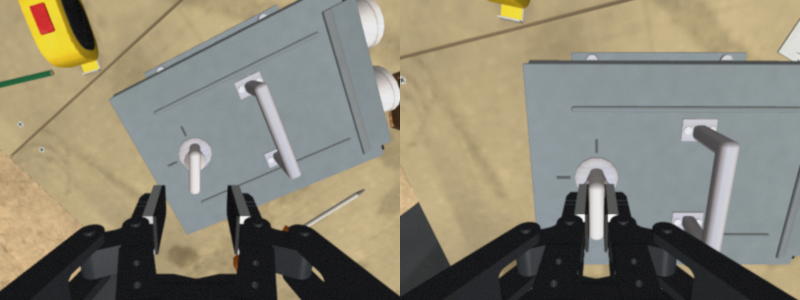

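The wing is gripped and lies along the cover's y (0 mark). Now I'll press in small steps and watch the force.

Run:
```python
from h import *
d=np.load('wing.npz'); y=float(d['yaw']); s=st('a'); p=s['tcp_pos'].copy(); z0=p[2]; w=np.array([.5248,.3797]); q=down(y)
robot.move_straight([*w,.118],q,feed=.02); st('centred')
zc=.118; 
for k in range(30):
    zc-=.001; robot.move_straight([*w,zc],q,feed=.02)
    F=np.mean([status.observe()['ft_force'][2] for _ in range(3)]); s=status.observe(); dep=(z0-s['tcp_pos'][2])*1e3
    print('%.1f dep %.2f F %.1f lin %.1f w%.3f'%(118-zc*1e3,dep,F,2+.35*dep,s['width']))
    if F>2+.35*max(dep,0)+5 or F>16: break
st('end'); np.savez('press.npz',z0=z0,zc=zc,w=w)
```

```text
a t18.32 [0.5245 0.3797 0.1187] F [ 3.5 -1.3  1.2] M [-0.28 -0.69 -0.03] w0.091
centred t18.57 [0.5246 0.3797 0.1179] F [ 1.9 -0.1  2.7] M [-0.12 -0.21 -0.04] w0.096
1.0 dep 1.79 F 2.2 lin 2.6 w0.094
2.0 dep 2.78 F 2.4 lin 3.0 w0.096
3.0 dep 3.75 F 2.0 lin 3.3 w0.098
4.0 dep 4.76 F 3.0 lin 3.7 w0.097
5.0 dep 5.77 F 3.0 lin 4.0 w0.099
6.0 dep 6.75 F 4.2 lin 4.4 w0.093
7.0 dep 7.73 F 4.4 lin 4.7 w0.096
8.0 dep 8.71 F 3.9 lin 5.0 w0.095
9.0 dep 9.64 F 5.0 lin 5.4 w0.099
10.0 dep 10.58 F 5.6 lin 5.7 w0.095
11.0 dep 11.26 F 7.1 lin 5.9 w0.099
12.0 dep 11.35 F 9.6 lin 6.0 w0.094
13.0 dep 11.43 F 13.2 lin 6.0 w0.093
end t21.82 [0.5247 0.3798 0.1072] F [-5.7 -2.9 13.2] M [-0.58  1.03  0.06] w0.093
```

Hard contact at about 11.2 mm is too deep to be the plate top (at most 9.8 mm), so it's the cup floor and the bar is through. I'll ease off a little and turn clockwise.

Run:
```python
from h import *
d=np.load('wing.npz'); y=float(d['yaw']); pr=np.load('press.npz'); w=pr['w'].copy(); z0=float(pr['z0']); z=float(pr['zc'])+.0012
robot.move_straight([*w,z],down(y),feed=.02); st('eased')
for a in (.4,.8,1.2,1.57):
    robot.move_straight([*w,z],down(y-a),feed=.02); s=st(a)
    print('dep',(z0-s['tcp_pos'][2])*1e3, 'yaw', y-np.arctan2(*R.from_quat(s['orientation']).as_matrix()[1::-1,1]))
for k in range(4):
    z+=.001; robot.move_straight([*w,z],down(y-1.57),feed=.02); s=st('up'); print('dep',(z0-s['tcp_pos'][2])*1e3)
```

```text
eased t22.07 [0.5247 0.3798 0.1073] F [-4.5 -1.8  8.7] M [-0.38  0.78 -0.01] w0.095
0.4 t22.62 [0.524  0.38   0.1073] F [-5.8 -1.6  9.7] M [-0.37  1.02  0.02] w0.094
dep 11.359745086328186 yaw 0.3997750000628749
0.8 t23.18 [0.5235 0.3806 0.1073] F [-6.4 -1.2  9.9] M [-0.13  1.14  0.03] w0.098
dep 11.345077611316547 yaw 0.7996195078990029
1.2 t23.73 [0.5235 0.3812 0.1073] F [-6.2  1.4  9.5] M [ 0.17  1.15 -0.01] w0.099
dep 11.357246672473357 yaw 1.1995886955894755
1.57 t24.24 [0.5236 0.3818 0.1073] F [-6.4  2.2  9.5] M [ 0.3   1.06 -0.01] w0.094
dep 11.312845946272729 yaw 1.5695014432676053
up t24.49 [0.5236 0.3818 0.1076] F [-4.5  3.9  6.4] M [ 0.5   0.81 -0.01] w0.099
dep 11.05144369712531
up t24.74 [0.5236 0.3818 0.1085] F [-5.8  3.6  5.4] M [ 0.56  0.76 -0.01] w0.093
dep 10.190755129801346
up t24.99 [0.5236 0.3818 0.1094] F [-5.4  3.5  3.8] M [0.48 0.8  0.  ] w0.096
dep 9.27147490922771
up t25.24 [0.5236 0.3818 0.1102] F [-4.8  3.5  4.8] M [0.55 0.75 0.03] w0.098
dep 8.433838556300143
```

Run:
```python
from h import *
d=np.load('wing.npz'); y=float(d['yaw']); pr=np.load('press.npz'); z0=float(pr['z0']); s=status.observe(); p=s['tcp_pos']; w=p[:2]+[-.0015,.001]; q=down(y-1.57)
robot.move_straight([*w,p[2]+.0005],q,feed=.02); s=st('centre'); print('dep',(z0-s['tcp_pos'][2])*1e3)
robot.move_straight([*w,p[2]+.0015],q,feed=.02); s=st('tug'); print('dep',(z0-s['tcp_pos'][2])*1e3)
if s['ft_force'][2]<2:
    grip(.4); st('open'); robot.move_straight([*w,.20],q,feed=.15); robot.dwell(.2); st('clear')
    s=status.observe(); pic=vision.get_image('wrist'); cv2.imwrite('pics/fin.png',pic['img'][:,:,::-1])
    K=np.array(pic['intrinsics']);T=cam(pic,s['tcp_pos'],s['orientation'])
    wt=np.load('wing.npz')['w']
    print([w2px(K,T,[.5238,.3815,h]) for h in (.142,.1336)])
```

```text
centre t25.60 [0.5234 0.382  0.1103] F [ 4.1 -2.6 -1.9] M [-0.46 -0.66  0.02] w0.094
dep 8.332974090567033
tug t25.85 [0.5234 0.382  0.1104] F [ 6.2 -1.2 -5.6] M [-0.25 -1.04  0.07] w0.091
dep 8.26464233577269
open t26.22 [0.5217 0.3832 0.1118] F [-0.1 -0.6 -0.3] M [ 0.01 -0.01  0.03] w0.402
clear t27.16 [0.5212 0.3823 0.1981] F [-0.3 -0.3  0.8] M [-0.05  0.03  0.  ] w0.401
[array([312.57896168, 260.27702585]), array([312.60063762, 254.69857175])]
```

View pics/fin.png

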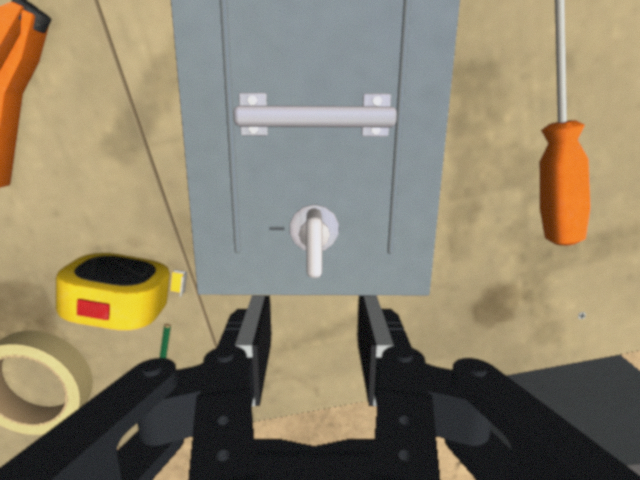

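The wing lies along the cover's x and sits low. It resisted an upward tug at 8.3 mm, so the cam is caught. The arm is clear, so I'm handing in.

Run:
```python
from h import *
print(workorder.job_done()); st('end')
```

```text
the job is handed in; nothing more can be done
None
the job is handed in; nothing more can be done
```

The cover is on the box with its rear edge fully home under the lip, and the stud is pressed, turned a quarter turn clockwise and caught: it stayed down under a light upward tug. The job was handed in at about 27 s; the highest force I read while placing, sliding and pressing was about 13 N, and nothing else on the bench was touched.

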